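# Bolt the medicine box on the consulting-room desk

## Task

Lock the white medicine box, the one with the green cross on its lid: lift the black knob of its slide bolt clear of the yellow hump, slide it along until the bolt is fully home through the keeper on the lid, and let the knob down again on the far side of the hump. Leave the bolt of the grey cash box as it is.

Things in the scene. Friction and masses are not known exactly. Their poses are not given: they have to be found in the camera images.
- med_knob (a point): Centre of the upright black round knob (22 mm across, 28 mm tall) of the slide bolt on the white box with a green cross. Box fixed, 200 x 114 mm, top 50 mm above the desk. Bolt down: this point is 110 mm above the desk, 22 mm above all else on the box, so grip from above at any angle. Axes turn with the box: y along the slide, from unlocked to the keeper on the lid; x across it; z up.
- med_slide (a joint): Travel of that bolt along +y of med_knob, m: 0 = drawn back (unlocked), 0.050 = fully home through the keeper (locked, end stop). Starts between 0 and 0.010. Drag about 1 N; stays where it is left. With the knob down, a lug under the knob is stopped by a yellow hump on the track, in the way for values from 0.014 to 0.036.
- med_lift (a joint): Height of the medicine box's bolt and knob above its lowest position, in m: 0 = down, 0.016 = upper stop. The hump is 8 mm high, so more than 0.008 is needed to pass it. The bolt weighs about 100 g and sinks back when let go.
- cash_knob (a point): Centre of the identical black knob on the identical bolt of the grey cash box (brass-rimmed coin slot on its lid half), which is not to be moved. Same axes as med_knob.

How it is judged:
By the outcome, as a careful person would: the job done as asked, in the order asked, and still so for the second after the job is handed in, with the robot touching nothing.
It also fails if it takes over 32 s, if anything falls off the work surface, if the arm or the gripper's body presses on something with over 40 N, if the wrist force passes 120 N, or if a joint passes its speed limit or range.

## Robot

A 7-joint arm with a two-finger parallel gripper is mounted at the origin on a cart in front of the work surface, level with it; the furniture and walls round the work are solid. World frame = base frame: x ahead of the robot, y to its left, z up, the work surface at z = 0. Lengths are in m, angles in rad, forces in N, time in s.
With the tool pointing down it reaches from about 0.425 to 0.875 m from the base axis. Payload 4.7 kg.
Tool frame: the origin (TCP) lies where the fingers leave the gripper's body, on its centre line; the fingertips stand 70 mm ahead of it and the grasp point (between the pads) lies 51 mm ahead of it; z points along the fingers, y is the line along which they close (so a half turn about z gives the same grasp; the last joint's range is limited). The gripper opens to 87 mm and grips with 3 to 60 N. Pads are 19 mm wide; open, the fingers measure 117 mm over their backs; the gripper's body (75 mm by 190 mm) begins 51 mm behind the grasp point.
Start: joints at [-1.288, 0.321, -0.07, 1.45, 0.023, 1.371, -0.057], TCP at [0.173, 0.627, 0.292] pointing down, gripper open.
Joint ranges: [-2.86, 2.86], [-0.3, 2.09], [-1.38, 1.24], [0.06, 2.45], [-1.56, 4.7], [0.09, 2.05], [-2.69, 2.69]. Speed limits (rad/s): [2.57, 2.57, 3.14, 3.14, 3.14, 3.14, 3.14].

## Interface

Orientations are given as a rotation vector (axis times angle).
In Python, from bench import ctrl gives the robot as it stands.
- The arm moves only by the tool play_rows, never from a script. Its argument "increments" is a list that holds one entry, the list of rows, each a list of 7 numbers: the shift along the tool's x, y, z as a fraction of full scale, then the turn, a rotation vector about the tool's x, y, z as a fraction of full scale, then the gripper command: -1 is shut, 1 is fully open, values between are in proportion. A call has 1 to 8 rows; each row is the pose to reach, as a shift and turn from the pose commanded when the call began, along the tool's axes at that moment; what a row does not reach only later rows make up. Full scale, the value 1, is 0.1 m for a shift and 90 degrees for a turn. A row lasts 1/10 s, in which the tool goes at most 50 mm and 8.59 degrees, less where a joint would pass 70% of its speed; a pose out of reach is approached as far as the arm can. A call with a number of a shift or a turn outside -1 to 1 is refused whole. A call with a gripper value outside its range is refused whole. The fingers move at their own pace and stop on an object; "squeeze" is the grip in N (left out, the last holds). Time passes only in rows, so rows that repeat a pose let the fingers close. It gives the time, the measured TCP pose, the force, the opening and the grip force at its end, in the units of the state.
- ctrl.get_state(): the state, without advancing time (a new reading comes with each control period).
- ctrl.get_image(name): name is "side" or "top" or "wrist"; returns the picture (480x640x3 uint8, red, green, blue); there is no depth.
- ctrl.get_calibration(name): a dict with "vertical_fov" (degrees; the focal length in pixels is half the picture's height over the tangent of half this angle, whatever the lens; pixels are square), "cx", "cy" (the principal point, pixels), "R" (3x3) and "t" (3): a world point X has camera coordinates R X + t; the wrist camera has in their place "T_tool_cam" (4x4, takes a point from camera to tool coordinates, whose origin is the TCP and whose axes are the flange's). Camera axes: x right, y down, z forward; pixel columns grow to the right and rows downward; lengths in m; the calibration is good to about 2 mm. The wrist camera is an equidistant fisheye: a pixel r from the principal point sees the ray r / f radians off the axis. A picture is of the moment at which its call begins: read the wrist's pose just before it. get_calibration takes no time and is no camera call.
- ctrl.close_job(): hands the job in; it is judged then, once.
The state is a dict: "time": time; "joint_positions": joint angles; "qd": joint speeds; "joint_torque": joint torques, N m; "position": TCP position; "tool_rot": TCP orientation; "ft_force": force on the tool from outside, world axes, zero at the start; "torque": the same for the moment, N m; "grip_width": opening from 0.0 (shut) to 1.0 (fully open); "grip_force": force on a finger pad.
Only numpy, scipy, OpenCV 4.12 (cv2) and the standard library are available. Lean on these libraries where they do the work, as an engineer would, in place of code of your own. Each camera call takes 0.05 s, during which the arm holds its last target. There are 200 camera calls.

## Working session

There is one attempt and no reset: what is moved stays moved. The work goes in short steps, Python scripts to look and compute and a tool call to move; the robot and the scene stay as the last step left them, time stands still between calls to the robot, and variables do not carry over. Pictures are saved under pics/ and viewed, at most 10 in all, crops included, and the job is handed in when it is done.

Besides the shell and the picture viewer there is one more tool, called after ">>>" as name(argument=value, ...), one argument or row to a line, values as JSON. play_rows: Moves the arm, as the interface text tells. Shift numbers are shares of 0.1 m and turn numbers shares of 90 degrees, none past 1 either way. Its arguments: {"type":"object","properties":{"increments":{"type":"array"},"squeeze":{"type":"number"}},"required":["increments"]}

```bash
mkdir -p pics
python3 - <<'E'
from bench import ctrl
import cv2
s=ctrl.get_state();print(s['time'],s['position'],s['tool_rot'],s['grip_width'])
for n in("top","side"):
    im=ctrl.get_image(n);cv2.imwrite(f"pics/{n}0.png",im[:,:,::-1]);c=ctrl.get_calibration(n);print(n,c)
print(ctrl.get_calibration("wrist"))
E
```

```text
0.0 [0.17256544 0.62625218 0.29118333] [-4.20828670e-01 -3.11313986e+00  2.95606298e-03] 1.0003096630293982
top {'vertical_fov': 55.971041419705024, 'cx': 318.38915624872845, 'cy': 235.53633870410005, 'R': array([[-0.0041525 , -0.99994015,  0.01012224],
       [-0.99315027,  0.00294188, -0.11680705],
       [ 0.11677028, -0.01053795, -0.99310304]]), 't': array([-0.06291179,  0.53958909,  0.89153224])}
side {'vertical_fov': 47.8592814837216, 'cx': 315.39941563528157, 'cy': 232.71027311908279, 'R': array([[ 0.99767508,  0.06788521,  0.00600275],
       [ 0.03422131, -0.42286028, -0.9055485 ],
       [-0.05893503,  0.90364859, -0.42420029]]), 't': array([-0.5230106 ,  0.05677578,  0.99108133])}
{'vertical_fov': 65.70646984690485, 'cx': 320.7931174048896, 'cy': 238.35059811637595, 'T_tool_cam': array([[-3.49777640e-04, -9.61079872e-01, -2.76270443e-01,
         7.75762383e-02],
       [ 9.99999939e-01, -3.39554036e-04, -8.48410332e-05,
        -3.70981950e-04],
       [-1.22697347e-05, -2.76270456e-01,  9.61079932e-01,
        -9.25256369e-02],
       [ 0.00000000e+00,  0.00000000e+00,  0.00000000e+00,
         1.00000000e+00]])}
```

View pics/top0.png

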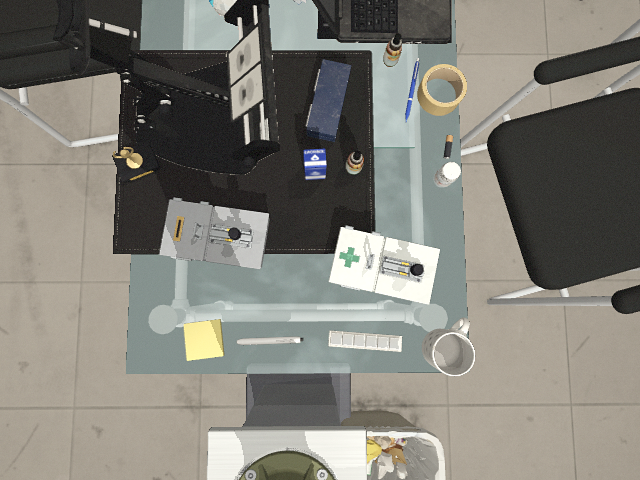

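View pics/side0.png

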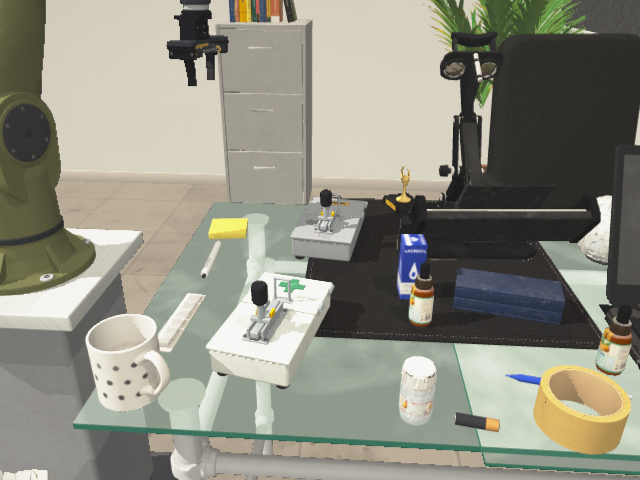

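The top view shows the white box at about (385,265), with its knob at (416,270) and its keeper and cross to the left. The side view has the same knob at (259,293). Next I triangulate it.

```bash
cat > h.py <<'E'
import numpy as np, cv2
from bench import ctrl
from scipy.spatial.transform import Rotation as Ro
def cam(n):
    c=ctrl.get_calibration(n);f=240/np.tan(np.radians(c['vertical_fov']/2))
    return c,np.array([[f,0,c['cx']],[0,f,c['cy']],[0,0,1]])
def P(n):
    c,K=cam(n);return K@np.c_[c['R'],c['t']]
def plane(n,uv,z):
    c,K=cam(n);d=c['R'].T@np.linalg.inv(K)@[*uv,1];o=-c['R'].T@c['t'];return o+d*(z-o[2])/d[2]
def blob(im,box,thr=60):
    x0,y0,x1,y1=box;m=(im[y0:y1,x0:x1].max(2)<thr).astype(np.uint8)
    n,l,s,c=cv2.connectedComponentsWithStats(m);i=1+s[1:,4].argmax();return c[i]+[x0,y0],s[i]+[x0,y0,0,0,0]
E
python3 - <<'E'
from h import *
t=cv2.imread("pics/top0.png");s=cv2.imread("pics/side0.png")
a,sa=blob(t,(400,255,430,285));b,sb=blob(s,(245,275,275,312))
print(a,sa,b,sb)
X=cv2.triangulatePoints(P("top"),P("side"),a.reshape(2,1),b.reshape(2,1));X=(X[:3]/X[3]).ravel();print("tri",X,np.hypot(X[0],X[1]))
print(plane("top",a,.115))
# white box: lid mask
m=(t.min(2)>200).astype(np.uint8);m[:,:320]=0;m[:220]=0;m[310:]=0;m[:,445:]=0
m=cv2.morphologyEx(m,cv2.MORPH_CLOSE,np.ones((15,15)))
c=max(cv2.findContours(m,0,2)[0],key=cv2.contourArea)
q=np.array([plane("top",p,.05)[:2] for p in c[:,0]],np.float32)
r=cv2.minAreaRect(q);print(r);print(cv2.boxPoints(r))
g=(t[...,1].astype(int)-t[...,2]>50)&(t[...,1].astype(int)-t[...,0]>20);g[:230]=0;g[290:]=0;g[:,:330]=0;g[:,375:]=0
ys,xs=g.nonzero();print("cross",plane("top",(xs.mean(),ys.mean()),.05))
w=cv2.resize(np.hstack([t[215:310,320:450],]),None,fx=5,fy=5,interpolation=cv2.INTER_CUBIC);cv2.imwrite("pics/crop.png",w)
E
```

```text
[416.08695652 269.39130435] [410 264  13  12  92] [258.93333333 293.01818182] [251 282  16  24 330]
tri [ 0.46700444 -0.24536443  0.10925777] 0.5275384796801458
[ 0.4660909  -0.24417312  0.115     ]
((0.4532245397567749, -0.18721161782741547), (0.2080351710319519, 0.17095032334327698), 76.74011993408203)
[[ 0.34616983 -0.26885077]
 [ 0.51256263 -0.30806136]
 [ 0.56027925 -0.10557246]
 [ 0.39388645 -0.06636187]]
cross [ 0.49448917 -0.12553966  0.05      ]
```

View pics/crop.png

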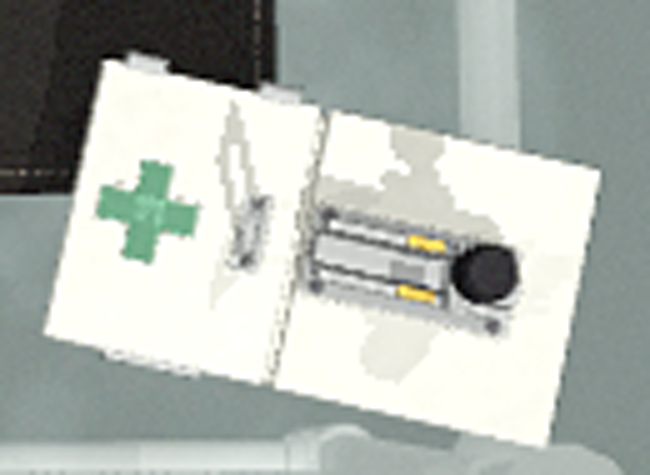

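The crop shows the box's long edges tilted about 12.5°. The knob is at the right end and the yellow hump strips are just to its left, so the slide runs left towards the keeper at (245,235) and the cross. Now I work out the axes and the moves.

```bash
cat >> h.py <<'E'
def rel(goal,yv,s=None):
    """shift (full-scale units) to put grasp point at goal, turn about tool z (units) so tool y is along +-yv"""
    s=s or ctrl.get_state();R=Ro.from_rotvec(s['tool_rot']).as_matrix()
    d=R.T@(np.array(goal)-[0,0,-.051]-s['position'])  # TCP 51 mm above
    v=R.T@[*yv,0];a=np.degrees(np.arctan2(-v[0],v[1]));a=(a+90)%180-90
    return np.round(d/.1,3),round(a/90,3)
E
python3 - <<'E'
from h import *
c=np.array([(105,60),(600,170),(548,447),(45,335)])/5+[320,215]
w=np.array([plane("top",p,.05)[:2] for p in c]);print(w)
d=(w[0]-w[1])+(w[3]-w[2]);print(np.linalg.norm(w[0]-w[1]),np.linalg.norm(w[1]-w[2]));d/=np.linalg.norm(d);print("slide",d)
s=ctrl.get_state();R=Ro.from_rotvec(s['tool_rot']).as_matrix();print(R)
for g in [(.45,.36,.24),(.53,.05,.24),(.466,-.245,.2)]:print(g,rel(np.array(g),(d[1],-d[0])),rel(np.array(g),d))
E
```

```text
[[ 0.55437924 -0.11015998]
 [ 0.50936515 -0.30811188]
 [ 0.39971786 -0.28360886]
 [ 0.44450195 -0.08527577]]
0.2030054767129383 0.11235180082294441
slide [0.2209972  0.97527444]
[[-9.64100253e-01  2.65538301e-01 -3.37448920e-04]
 [ 2.65538490e-01  9.64098822e-01 -1.66498495e-03]
 [-1.16783170e-04 -1.69481809e-03 -9.99998557e-01]]
(0.45, 0.36, 0.24) (array([-3.382, -1.831,  0.006]), np.float64(0.971)) (array([-3.382, -1.831,  0.006]), np.float64(-0.029))
(0.53, 0.05, 0.24) (array([-4.976, -4.607,  0.011]), np.float64(0.971)) (array([-4.976, -4.607,  0.011]), np.float64(-0.029))
(0.466, -0.245, 0.2) (array([-5.143, -7.62 ,  0.416]), np.float64(0.971)) (array([-5.143, -7.62 ,  0.416]), np.float64(-0.029))
```

>>> play_rows(
  increments=[
    [[-0.5,-0.27,0,0,0,0,1],[-1,-0.55,0,0,0,-0.03,1],[-1,-0.55,0,0,0,-0.03,1]],
  ],
)

```text
time: 0.4
position: [0.2604, 0.5426, 0.2919]
tool_rot: [0.358, 3.118, -0.004]
ft_force: [0.3, 0.0, -0.1]
grip_width: 0.999
grip_force: 0.0
```

>>> play_rows(
  increments=[
    [[-0.5,-0.27,0,0,0,0,1],[-1,-0.55,0,0,0,0,1],[-1,-0.55,0,0,0,0,1]],
  ],
)

```text
time: 0.7
position: [0.3455, 0.4664, 0.2921]
tool_rot: [0.361, 3.118, -0.004]
ft_force: [0.3, -1.3, -0.0]
grip_width: 1.0
grip_force: 0.0
```

>>> play_rows(
  increments=[
    [[-0.5,-0.27,0,0,0,0,1],[-1,-0.55,0,0,0,0,1],[-1,-0.55,0,0,0,0,1]],
  ],
)

```text
time: 1.0
position: [0.4302, 0.3906, 0.2922]
tool_rot: [0.361, 3.118, -0.004]
ft_force: [0.5, -1.0, 1.0]
grip_width: 0.999
grip_force: 0.0
```

>>> play_rows(
  increments=[
    [[-0.35,-0.35,0,0,0,0,1],[-0.7,-0.7,0,0,0,0,1],[-1,-1,0,0,0,0,1],[-1,-1,0,0,0,0,1]],
  ],
)

```text
time: 1.4
position: [0.5046, 0.2694, 0.2923]
tool_rot: [0.364, 3.118, -0.005]
ft_force: [-0.2, -0.4, 0.2]
grip_width: 0.997
grip_force: 0.0
```

>>> play_rows(
  increments=[
    [[-0.35,-0.35,0,0,0,0,1],[-0.7,-0.7,0,0,0,0,1],[-0.9,-1,0,0,0,0,1],[-0.9,-1,0,0,0,0,1]],
  ],
)

```text
time: 1.8
position: [0.5687, 0.1528, 0.2922]
tool_rot: [0.362, 3.119, -0.005]
ft_force: [0.0, -0.5, 0.0]
grip_width: 1.005
grip_force: 0.0
```

>>> play_rows(
  increments=[
    [[0,-0.5,0,0,0,0,1],[0,-1,0,0,0,0,1],[0,-1,0,0,0,0,1]],
  ],
)

```text
time: 2.1
position: [0.5438, 0.0547, 0.2925]
tool_rot: [-0.362, -3.12, 0.004]
ft_force: [0.2, 0.5, 0.5]
grip_width: 1.0
grip_force: 0.0
```

>>> play_rows(
  increments=[
    [[0,-0.5,0,0,0,0,1],[0,-1,0,0,0,0,1],[0,-1,0,0,0,0,1]],
  ],
)

```text
time: 2.4
position: [0.5214, -0.0426, 0.2927]
tool_rot: [0.363, 3.12, -0.003]
ft_force: [0.4, -0.0, -0.0]
grip_width: 1.002
grip_force: 0.0
```

>>> play_rows(
  increments=[
    [[0,-0.5,0,0,0,0,1],[0,-1,0,0,0,0,1],[0,-1,0,0,0,0,1],[0,-1,0,0,0,0,1]],
  ],
)

```text
time: 2.8
position: [0.5009, -0.1334, 0.2923]
tool_rot: [0.351, 3.122, 0.002]
ft_force: [-0.4, 1.1, 0.1]
grip_width: 0.998
grip_force: 0.0
```

Run:
```python
from h import *
s=ctrl.get_state();print(np.round(s['joint_positions'],2),s['position'])
print(rel((.466,-.245,.19),(.221,.975)))
```

```text
[-0.32  0.03  0.54  1.79 -0.02  1.32  1.58] [ 0.50087802 -0.13335951  0.2923307 ]
(array([ 0.092, -1.167,  0.512]), np.float64(-0.001))
```

>>> play_rows(
  increments=[
    [[0.05,-0.4,0,0,0,0,1],[0.09,-0.8,0.1,0,0,0,1],[0.09,-1,0.3,0,0,0,1],[0.09,-1,0.5,0,0,0,1],[0.09,-1,0.5,0,0,0,1]],
  ],
)

```text
time: 3.3
position: [0.4695, -0.2266, 0.2396]
tool_rot: [-0.344, -3.118, -0.003]
ft_force: [-0.1, 0.2, -0.3]
grip_width: 0.998
grip_force: 0.0
```

Run:
```python
from h import *
s=ctrl.get_state();im=ctrl.get_image("wrist");cv2.imwrite("pics/w1.png",im[:,:,::-1]);np.save("w1.npy",[*s['position'],*s['tool_rot']])
print(np.round(s['joint_positions'],2),s['position'])
print(rel((.466,-.245,.19),(.221,.975)))
```

```text
[-0.2   0.09  0.64  1.86 -0.05  1.22  1.8 ] [ 0.46954176 -0.22663753  0.23960152]
(array([ 0.004, -0.189,  0.001]), np.float64(0.003))
```

View pics/w1.png

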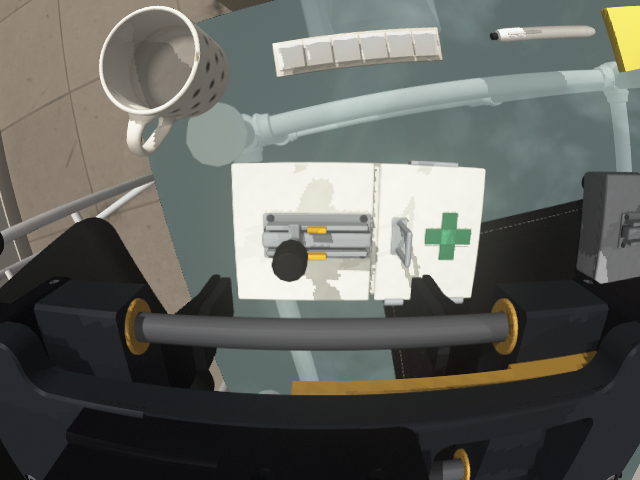

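The wrist view shows the box square with the tool, the knob at (290,260), and the fingers straddling the slide line. I check the knob position from here.

```bash
cat >> h.py <<'E'
def wray(uv,z,pose):
    c=ctrl.get_calibration("wrist");f=240/np.tan(np.radians(c['vertical_fov']/2))
    d=np.array(uv)-[c['cx'],c['cy']];r=np.hypot(*d);th=r/f
    v=np.array([*(d/r*np.sin(th)),np.cos(th)]);T=c['T_tool_cam'];R=Ro.from_rotvec(pose[3:]).as_matrix()
    o=R@T[:3,3]+pose[:3];v=R@T[:3,:3]@v;return o+v*(z-o[2])/v[2]
E
python3 - <<'E'
from h import *
p=np.load("w1.npy");im=cv2.imread("pics/w1.png")
b,sb=blob(im,(262,232,312,288),55);print(b,sb)
k=wray(b,.112,p);print(k)
a=wray((374,166),.05,p);e=wray((374,298),.05,p);print(np.linalg.norm(a-e))
l=wray((235,165),.05,p);r=wray((484,170),.05,p);print(np.linalg.norm(l-r),(r-l)/np.linalg.norm(r-l))
print(rel((.466,-.245,.113),(.221,.975)),rel((*k[:2],.113),(.221,.975)))
E
```

```text
[298.55719557 252.78597786] [282 240  25  35 271]
[ 0.46100518 -0.23910467  0.112     ]
0.1095523739088277
0.19838178807298484 [0.2246551  0.97443834 0.        ]
(array([ 0.001, -0.19 ,  0.771]), np.float64(0.003)) (array([ 0.063, -0.143,  0.771]), np.float64(0.003))
```

Run:
```python
from h import *
p=np.load("w1.npy");im=cv2.imread("pics/w1.png")
m=(im.max(2)<75).astype(np.uint8)[225:290,260:320];m=cv2.morphologyEx(m,cv2.MORPH_OPEN,np.ones((9,9)))
n,l,s,c=cv2.connectedComponentsWithStats(m);i=1+s[1:,4].argmax();b=c[i]+[260,225];print(b,s[i])
for q in (b,(290,260)):
    k=wray(q,.112,p);print(k,rel((*k[:2],.113),(.221,.975)))
```

```text
[289.80017921 260.24641577] [  13   16   34   39 1116]
[ 0.46460337 -0.24566322  0.112     ] (array([ 0.014, -0.199,  0.771]), np.float64(0.003))
[ 0.46447137 -0.24549995  0.112     ] (array([ 0.015, -0.198,  0.771]), np.float64(0.003))
```

>>> play_rows(
  increments=[
    [[0.01,-0.195,0,0,0,0,1],[0.01,-0.195,0.25,0,0,0,1],[0.01,-0.195,0.5,0,0,0,1],[0.01,-0.195,0.7,0,0,0,1],[0.01,-0.195,0.77,0,0,0,1],[0.01,-0.195,0.77,0,0,0,1]],
  ],
  squeeze=20,
)

```text
time: 3.95
position: [0.4655, -0.2467, 0.1652]
tool_rot: [-0.344, -3.122, -0.001]
ft_force: [0.1, 0.4, -0.3]
grip_width: 1.001
grip_force: 0.0
```

>>> play_rows(
  increments=[
    [[0,0,0,0,0,0,-1],[0,0,0,0,0,0,-1],[0,0,0,0,0,0,-1],[0,0,0,0,0,0,-1],[0,0,0,0,0,0,-1],[0,0,0,0,0,0,-1],[0,0,0,0,0,0,-1],[0,0,0,0,0,0,-1]],
  ],
)

```text
time: 4.75
position: [0.4647, -0.2481, 0.1652]
tool_rot: [-0.348, -3.122, -0.0]
ft_force: [-0.2, 0.3, -0.0]
grip_width: 0.354
grip_force: 0.0
```

>>> play_rows(
  increments=[
    [[0,0,0,0,0,0,-1],[0,0,0,0,0,0,-1],[0,0,0,0,0,0,-1],[0,0,0,0,0,0,-1]],
  ],
)

```text
time: 5.15
position: [0.4648, -0.2479, 0.1652]
tool_rot: [-0.347, -3.122, -0.001]
ft_force: [0.2, 0.9, 0.4]
grip_width: 0.244
grip_force: 20.0
```

The grip closed on 21 mm, which matches the knob. Now I lift 12 mm.

>>> play_rows(
  increments=[
    [[0,0,-0.06,0,0,0,-1],[0,0,-0.12,0,0,0,-1],[0,0,-0.12,0,0,0,-1],[0,0,-0.12,0,0,0,-1]],
  ],
)

```text
time: 5.55
position: [0.4647, -0.2481, 0.1774]
tool_rot: [0.347, 3.122, 0.0]
ft_force: [0.2, 0.1, -0.9]
grip_width: 0.242
grip_force: 20.0
```

Run:
```python
from h import *
s=ctrl.get_state();print(rel(s['position']+[.05*.221,.05*.975,-.051],(.221,.975)))
im=ctrl.get_image("side");cv2.imwrite("pics/s1.png",cv2.resize(im[230:400,180:360,::-1],None,fx=3.5,fy=3.5))
```

```text
(array([-0.001,  0.5  ,  0.   ]), np.float64(0.001))
```

View pics/s1.png

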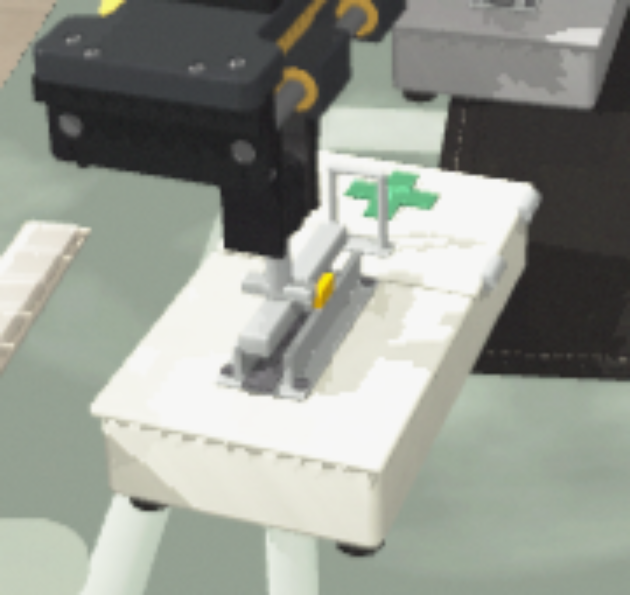

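The bolt is lifted, with the cross lug level with the top of the yellow hump at about (322,290), and the wrist carries its 0.9 N weight. Now I slide along +y.

>>> play_rows(
  increments=[
    [[0,0.08,0,0,0,0,-1],[0,0.16,0,0,0,0,-1],[0,0.24,0,0,0,0,-1],[0,0.32,0,0,0,0,-1],[0,0.38,0,0,0,0,-1],[0,0.38,0,0,0,0,-1]],
  ],
)

```text
time: 6.2
position: [0.4736, -0.2093, 0.1772]
tool_rot: [-0.344, -3.123, -0.002]
ft_force: [0.3, 0.8, -1.0]
grip_width: 0.238
grip_force: 20.0
```

>>> play_rows(
  increments=[
    [[0,0.03,0,0,0,0,-1],[0,0.05,0,0,0,0,-1],[0,0.05,0,0,0,0,-1]],
  ],
)

```text
time: 6.5
position: [0.4743, -0.2061, 0.1773]
tool_rot: [0.348, 3.122, 0.0]
ft_force: [0.9, -0.7, -1.0]
grip_width: 0.243
grip_force: 20.0
```

>>> play_rows(
  increments=[
    [[0,0.02,0,0,0,0,-1],[0,0.03,0,0,0,0,-1],[0,0.03,0,0,0,0,-1]],
  ],
)

```text
time: 6.8
position: [0.4746, -0.2047, 0.1774]
tool_rot: [0.349, 3.122, -0.003]
ft_force: [0.2, -4.0, -2.4]
grip_width: 0.241
grip_force: 20.0
```

>>> play_rows(
  increments=[
    [[0,0.02,0,0,0,0,-1],[0,0.03,0,0,0,0,-1],[0,0.03,0,0,0,0,-1]],
  ],
)

```text
time: 7.1
position: [0.4747, -0.204, 0.1775]
tool_rot: [0.351, 3.122, -0.008]
ft_force: [-0.8, -9.0, -0.8]
grip_width: 0.243
grip_force: 20.0
```

Run:
```python
from h import *
im=ctrl.get_image("side");cv2.imwrite("pics/s2.png",cv2.resize(im[230:400,180:360,::-1],None,fx=3.5,fy=3.5))
```

```text
(no output)
```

View pics/s2.png

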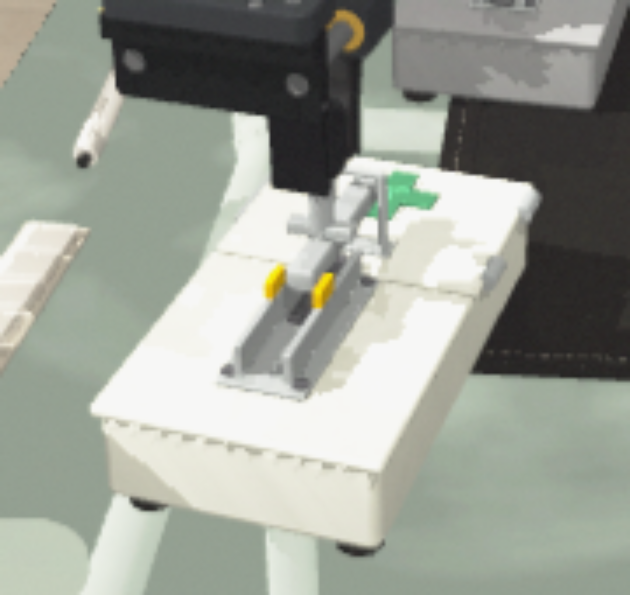

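The lug is past the yellow humps and the bolt goes through the keeper hoop at about (370,200). Resistance is rising after 45 mm, so this is the end stop. I lower it with a slight push still on.

>>> play_rows(
  increments=[
    [[0,-0.02,0.03,0,0,0,-1],[0,-0.02,0.06,0,0,0,-1],[0,-0.02,0.09,0,0,0,-1],[0,-0.02,0.12,0,0,0,-1],[0,-0.02,0.12,0,0,0,-1]],
  ],
)

```text
time: 7.65
position: [0.4746, -0.2046, 0.1653]
tool_rot: [0.35, 3.122, -0.005]
ft_force: [-0.5, -7.2, -0.6]
grip_width: 0.241
grip_force: 20.0
```

>>> play_rows(
  increments=[
    [[0,0,0,0,0,0,0.2],[0,0,0,0,0,0,0.2],[0,0,0,0,0,0,0.2],[0,0,0,0,0,0,0.2],[0,0,0,0,0,0,0.2]],
  ],
)

```text
time: 8.15
position: [0.4753, -0.2016, 0.1653]
tool_rot: [-0.346, -3.122, -0.001]
ft_force: [-1.3, 0.5, 0.6]
grip_width: 0.568
grip_force: 0.0
```

>>> play_rows(
  increments=[
    [[0,0,-0.2,0,0,0,0.2],[0,0,-0.5,0,0,0,0.2],[0,0,-0.9,0,0,0,0.2],[0,0,-1,0,0,0,0.2],[0,0,-1,0,0,0,0.2]],
  ],
)

```text
time: 8.65
position: [0.4761, -0.2024, 0.267]
tool_rot: [0.346, 3.118, 0.001]
ft_force: [0.4, 0.4, -0.4]
grip_width: 0.598
grip_force: 0.0
```

Run:
```python
from h import *
im=ctrl.get_image("side");t=ctrl.get_image("top");s=ctrl.get_state();print(s['time'],s['position'],s['ft_force'],s['grip_width'])
a=im[230:400,180:360,::-1]
p=np.array([*s['position'],*s['tool_rot']]);w=ctrl.get_image("wrist")[...,::-1]
cv2.imwrite("pics/f.png",np.hstack([cv2.resize(a,(400,378)),cv2.resize(w[90:390,170:490],(400,378))]))
np.save("w2.npy",p);cv2.imwrite("pics/s3.png",im[...,::-1]);cv2.imwrite("pics/w2.png",w)
b,sb=blob(im,(260,255,295,300));print(b,sb)
# knob seen by side camera, intersect ray with z=.110
k=plane("side",b,.11);print(k, (k[:2]-[.4667,-.2454])@[.221,.975])
```

```text
8.75 [ 0.47468657 -0.20177922  0.2642124 ] [-0.22395827  0.342159    0.15307276] 0.5981201721306936
[270.67241379 277.41724138] [264 267  15  22 290]
[ 0.47699068 -0.20551537  0.11      ] 0.04116175052351261
```

View pics/f.png

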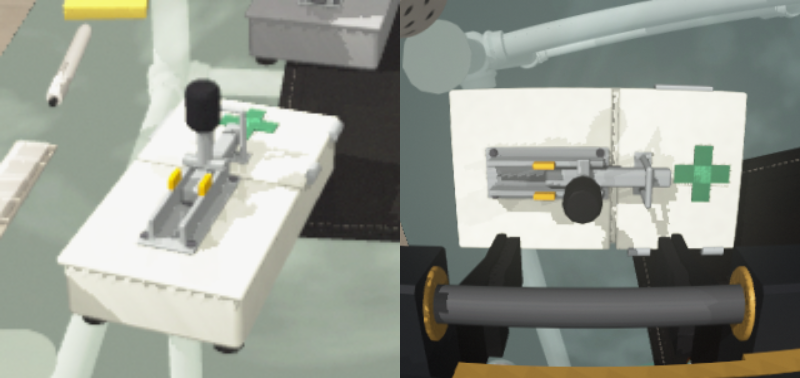

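```bash
python3 -c "
from bench import ctrl
print(ctrl.close_job())"
```

```text
the job is handed in; nothing more can be done
None
```

The medicine box is locked: I lifted the bolt over the hump, slid it through the keeper to the end stop and let it down on the far side, leaving the cash box bolt untouched; I handed the job in at about 8.8 s, and it returned no verdict.

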